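# Test-scan and present a finished code reader

### The arm

A 7-joint arm with a two-finger parallel gripper is mounted at the origin on the work surface. World frame = base frame: x ahead of the robot, y to its left, z up, the work surface at z = 0. Lengths are in m, angles in rad, forces in N, time in s.
With the tool pointing down it reaches from about 0.4 to 0.75 m from the base axis. Payload 19.5 kg.
Tool frame: the origin (TCP) lies between the finger pads; the fingertips stand robot.tips_ahead ahead of it and the grasp point (between the pads) lies 2 mm behind it (robot.tips_ahead is the distance from the TCP to the fingertips, in m); z points along the fingers, x is the direction in which the jaws open and shut, and the axes are right-handed (so a half turn about z gives the same grasp; the last joint's range is limited). The gripper opens to 85 mm and grips with 20 to 120 N. Pads are 22 mm wide; open, the fingers measure 114 mm over their backs; the gripper's body (76 mm by 85 mm) begins 54 mm behind the grasp point. The pads swing forward as they close: fully open they stand 13 mm farther back than shut.
Start: joints at [1.144, 0.707, -0.028, 1.485, 0.022, 0.951, -0.075], TCP at [0.216, -0.533, 0.248] pointing down, gripper open.
Joint ranges: [-2.71, 2.71], [-0.32, 2.16], [-1.57, 1.52], [0, 2.45], [-1.46, 4.6], [0, 2.02], [-2.83, 2.83]. Speed limits (rad/s): [1.89, 1.89, 2.57, 2.57, 3.01, 3.01, 3.01].

### API

Orientations are given as a unit quaternion [x, y, z, w].
In Python, from workcell import robot gives the robot as it stands.
- The arm moves only by the shell command python3 -m jog 'ROWS' [FORCE]. ROWS is JSON, a list of rows, each a list of 7 numbers: the shift along the tool's x, y, z in cm, then the turn, a rotation vector about the tool's x, y, z in degrees, then the gripper's target within -1 to 1 (shut at 1, half-way at 0, fully open at -1). In form: [[x, y, z, wx, wy, wz, jaw], ...]. A call has exactly 10 rows; each row shifts and turns the commanded pose from where the row before left it, along the tool's axes as they then stand; what a row does not reach is not made up. A row lasts 1/8 s, in which the tool goes at most 62.5 mm and 10.7 degrees, less where a joint would pass 70% of its speed; a pose out of reach is approached as far as the arm can. A call with a gripper value outside its range is refused whole. The fingers move at their own pace and stop on an object; FORCE is the grip in N (left out, the last holds). Time passes only in rows, so rows that do not move let the fingers close, or fill a call up. It gives the time, the measured TCP pose, the force and the opening at its end, in the units of the state.
- robot.get_state(): the state, without advancing time (a new reading comes with each control period).
- robot.capture(name): name is "scene" or "top" or "wrist"; returns the picture (480x640x3 uint8, blue, green, red); there is no depth.
- robot.calibration(name): a dict with "intrinsics" (3x3 intrinsics, pixels), "world_from_camera" (4x4, takes a point from camera to world coordinates); the wrist camera has in their place "tool_from_camera" (4x4, takes a point from camera to tool coordinates, whose origin is the TCP and whose axes are the tool frame's). Camera axes: x right, y down, z forward; pixel columns grow to the right and rows downward; lengths in m; the calibration is good to about 2 mm. A picture is of the moment at which its call begins: read the wrist's pose just before it. calibration takes no time and is no camera call.
- robot.sign_off(): hands the job in, once; it reports no verdict.
The state is a dict: "t": time; "qpos": joint angles; "joint_vel": joint speeds; "tau": joint torques, N m; "tcp_pos": TCP position; "ee_rot": TCP orientation; "force": force on the tool from outside, world axes, zero at the start; "ft_torque": the same for the moment, N m; "grip_width": finger opening in m.
Only numpy, scipy, OpenCV 4.12 (cv2) and the standard library are available. Lean on these libraries where they do the work, as an engineer would, in place of code of your own. Each camera call takes 0.05 s, during which the arm holds its last target.

### The job

Lift the finished code reader, the only one with a round nose, out of its nest, leaving the two unfinished ones standing in theirs. First aim it at the centre of the test label with its nose about 100 mm away, roughly square to the label, and keep it steady there for two seconds. Then hold it up in front of the inspection camera with its nose on the line of sight about 100 mm from the lens, looking straight into the lens and not rolled sideways, without bumping the camera or the label stand; finish while holding it still there in the gripper.

Things in the scene. Friction and masses are not known exactly. Their poses are not given: they have to be found in the camera images.
- reader: finished code reader (about 0.2 kg), upright in a nest; the only one with a round nose. Origin: centre of its underside; x where the nose points, z up. Foot 46 x 40 x 14 mm (x, y, z), handle 30 x 26 mm, then a light head 84 x 34 x 34 mm (x -37 to 47, z 90 to 124). Black nose 26 mm in diameter from x = 47 to 72, axis at z = 107. Grip across the head's 34 mm width (y), from above.
- nose (a point): centre of the reader's front window, the tip of its nose: 72 mm ahead (x) and 107 mm above the reader's origin; axes as reader.
- head (a point): centre of gripping on the reader's head, 107 mm above its origin; axes as reader.
- blank_a: an unfinished reader in its nest: same body, size and axes as reader but without the round nose (flat dark square on its front). Origin: centre of its underside. Must stay standing in its nest.
- blank_b: an unfinished reader in its nest: same body, size and axes as reader but without the round nose (flat dark square on its front). Origin: centre of its underside. Must stay standing in its nest.
- rack: fixed aluminium rack, base 100 x 300 x 12 mm (x, y, z). Origin: centre of its underside, z up. Three nests along its y at -97, 0 and 97 mm: black pockets 50 x 44 mm inside, 56 x 56 outside, floor 12 mm and rim 32 mm above the table. The readers' x lies along the rack's x. Lift a reader 25 mm or more straight up to clear the rim.
- easel: fixed stand of the test label: dark foot 120 x 130 x 12 mm (x -15 to 105) and a post carrying the panel. Origin: on the table, straight below the label's centre; x is level, the way a reader looks at the label (into the panel); z up.
- label: test label: white paper 70 x 50 mm with dark bars, in the middle of a fixed aluminium panel 120 wide x 90 mm high that leans back 20 degrees. Origin: centre of the label's surface, 190 mm above the table; x goes square into the panel (20 degrees below level), y along its width. Looking at it level, along the easel's x, is square enough.
- camera_stand: fixed stand of the inspection camera. Origin: on the table straight below the lens glass; x is level, from the lens towards the post; z up. Post 22 mm thick, 430 mm high at x = 130; foot 100 x 160 x 16 mm (x 80 to 180). Camera: grey box 85 x 52 x 52 mm with a black lens 42 mm in diameter, 45 mm long, looking towards -x and 25 degrees below level.
- lens: inspection lens. Origin: centre of its front glass, 360 mm above the table; x points back into the camera along its line of sight (25 degrees above level), y level, z mostly up. The nose belongs at x = -100 mm, y = z = 0 here, its x along this x and the reader's z along this z: the upright reader pitched nose-up by 25 degrees.

How it is judged:
On the way, in this order (a step that is already met when the one before it is completed fails the run):
1. the reader is lifted out of its nest in the fingers (height (world z) of reader above 0.045 m and contact force between reader and the fingers above 1 N), for 0.1 s.
2. the reader is aimed at the label's centre from about 100 mm and kept steady for a good second (x of label in the frame of nose between 0.07 and 0.13 m and y of label in the frame of nose between -0.018 and 0.018 m and z of label in the frame of nose between -0.018 and 0.018 m and angle between the x axis of nose and the x axis of label, either way round below 0.62 rad and x of nose in the frame of label below -0.04 m and contact force between reader and the fingers above 1 N and linear speed of reader below 0.03 m/s and angular speed of reader below 0.25 rad/s), for 1.2 s.
At the end, for the whole second after the job is handed in: Held still in the air by the gripper alone: nose tip within 18 mm of the camera's line of sight each way, 75 to 125 mm from the lens, pointing into it and not rolled, each within 10 degrees; unfinished readers upright, within 15 mm of where they stood (x of nose in the frame of lens between -0.125 and -0.075 m and y of nose in the frame of lens between -0.018 and 0.018 m and z of nose in the frame of lens between -0.018 and 0.018 m and x of lens in the frame of nose above 0.05 m and angle between the x axis of nose and the x axis of lens, either way round below 0.17 rad and angle between the z axis of nose and the z axis of lens, either way round below 0.17 rad and angle between reader's own z axis and vertical below 0.9 rad and height (world z) of reader above 0.1 m and contact force between reader and camera_stand below 0.1 N and contact force between reader and rack below 0.1 N and contact force between reader and the fingers above 1 N and linear speed of reader below 0.03 m/s and angular speed of reader below 0.25 rad/s and distance of each of blank_a, blank_b from where it was at the start of the episode below 0.015 m and angle between each of blank_a, blank_b's own z axis and vertical below 0.15 rad and contact force between reader and blank_a below 0.1 N and contact force between reader and blank_b below 0.1 N and contact force between reader and easel below 0.1 N); the arm keeps its last pose, push and grip.
It fails at once if an unfinished reader is moved out of its nest or tipped (distance of any of blank_a, blank_b from where it was at the start of the episode above 0.02 m or angle between any of blank_a, blank_b's own z axis and vertical above 0.25 rad).
It fails at once if the held reader is knocked hard against the camera or the label stand (contact force between reader and camera_stand above 8 N or contact force between reader and easel above 8 N).
It also fails if it takes over 53 s, if anything falls off the work surface, if the arm or the gripper's body presses on something with over 40 N, if the wrist force passes 120 N, or if a joint passes its speed limit or range.

## Working session

There is one attempt and no reset: what is moved stays moved. The work goes in short steps, Python scripts to look and compute and a shell command to move; the robot and the scene stay as the last step left them, time stands still between calls to the robot, and variables do not carry over. Pictures are saved under pics/ and viewed, and the job is handed in when it is done.

```bash
mkdir -p pics; ls; python3 - <<'E'
from workcell import robot
import cv2, numpy as np
np.set_printoptions(precision=4,suppress=True)
print(robot.get_state(), robot.tips_ahead)
for n in ("scene","top","wrist"):
    cv2.imwrite(f"pics/{n}0.png",robot.capture(n)); print(n,robot.calibration(n))
E
```

```text
pics
{'t': 0.0, 'qpos': array([ 1.1443,  0.7071, -0.0276,  1.485 ,  0.022 ,  0.9509, -0.0755]), 'joint_vel': array([ 0.002 , -0.0012, -0.0006, -0.0001, -0.0015, -0.0001, -0.0002]), 'tau': array([ -0.0001, -88.3208,   1.2345, -23.616 ,   0.0169,   0.0066,
        -0.    ]), 'tcp_pos': array([ 0.2157, -0.5328,  0.2478]), 'ee_rot': array([ 0.8293, -0.5589, -0.0004, -0.0003]), 'force': array([-0.5417, -0.5375, -0.2172]), 'ft_torque': array([-0.0015, -0.0086,  0.0002]), 'grip_width': 0.08551625385259803} 0.017
scene {'intrinsics': array([[521.7999,   0.    , 317.4951],
       [  0.    , 521.7999, 250.2415],
       [  0.    ,   0.    ,   1.    ]]), 'world_from_camera': array([[ 0.0662,  0.7285, -0.6818,  1.3476],
       [ 0.9978, -0.0469,  0.0467, -0.0108],
       [ 0.0021, -0.6834, -0.73  ,  1.0234],
       [ 0.    ,  0.    ,  0.    ,  1.    ]])}
top {'intrinsics': array([[594.6362,   0.    , 321.4892],
       [  0.    , 594.6362, 237.8112],
       [  0.    ,   0.    ,   1.    ]]), 'world_from_camera': array([[ 0.0153, -0.9757,  0.2184,  0.315 ],
       [-0.9999, -0.0145,  0.0056,  0.0332],
       [-0.0023, -0.2185, -0.9758,  1.5452],
       [ 0.    ,  0.    ,  0.    ,  1.    ]])}
wrist {'intrinsics': array([[392.8509,   0.    , 320.1335],
       [  0.    , 392.8509, 234.9052],
       [  0.    ,   0.    ,   1.    ]]), 'tool_from_camera': array([[ 1.    ,  0.0004,  0.0002, -0.0008],
       [-0.0005,  0.9503,  0.3112, -0.079 ],
       [-0.    , -0.3112,  0.9503, -0.1251],
       [ 0.    ,  0.    ,  0.    ,  1.    ]])}
```

View pics/scene0.png

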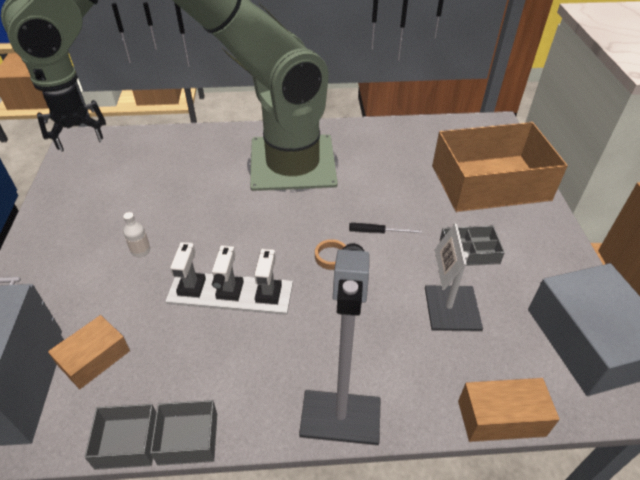

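View pics/top0.png

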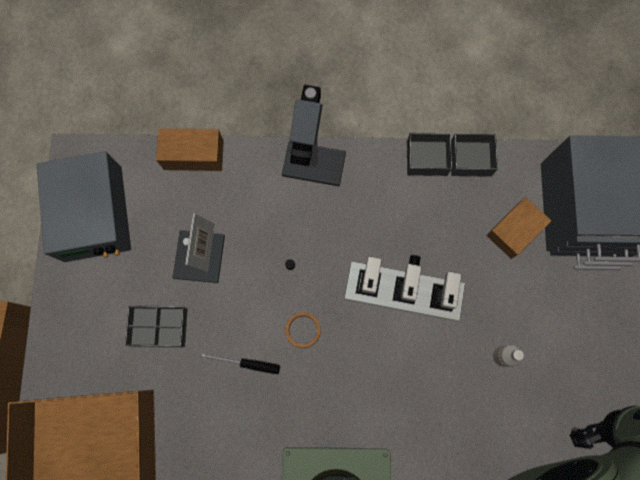

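View pics/wrist0.png

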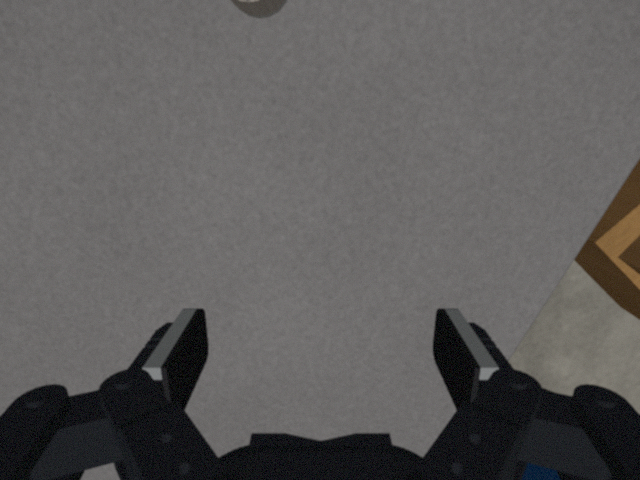

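The middle reader carries the round nose (top ≈ (414,260)), pointing roughly +x. The label faces the rack, at top ≈ (203,245), and the lens at ≈ (302,155) faces the robot. I'll enlarge these for measuring.

```bash
python3 - <<'E'
import cv2
t=cv2.imread("pics/top0.png"); s=cv2.imread("pics/scene0.png")
def crop(im,x,y,w,h,k,n): cv2.imwrite(f"pics/{n}.png",cv2.resize(im[y:y+h,x:x+w],None,fx=k,fy=k,interpolation=cv2.INTER_CUBIC))
crop(t,340,245,130,80,6,"t_rack"); crop(t,270,75,90,115,5,"t_cam"); crop(t,165,205,75,85,7,"t_easel")
crop(s,160,235,140,80,5,"s_rack"); crop(s,290,235,110,210,3,"s_cam"); crop(s,420,215,75,120,5,"s_easel")
E
```

```text
(no output)
```

View pics/t_rack.png

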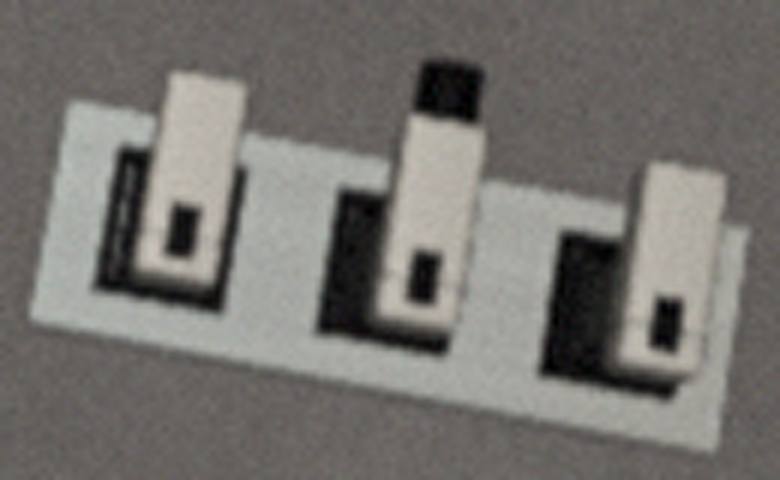

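View pics/t_cam.png

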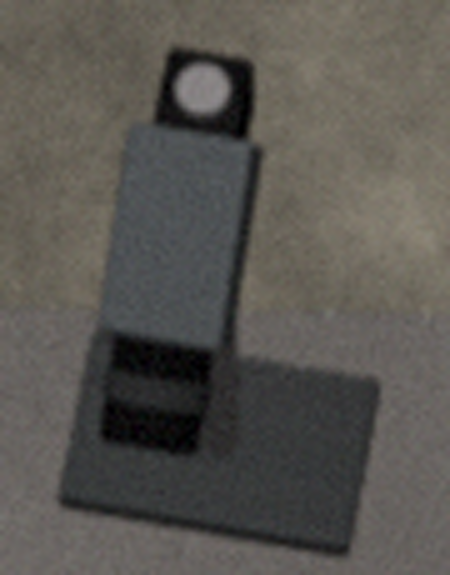

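View pics/t_easel.png

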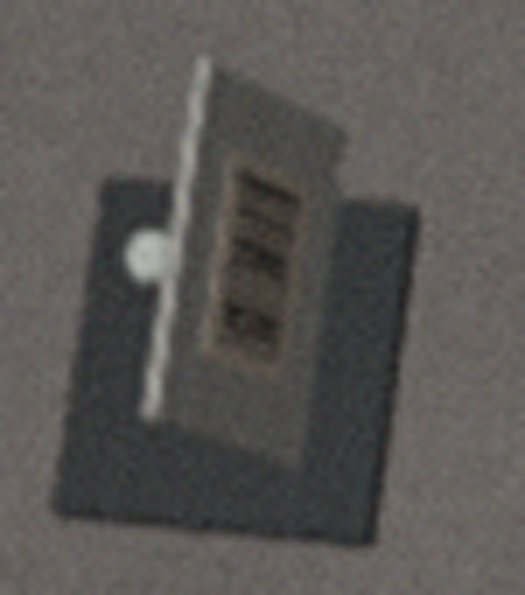

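View pics/s_rack.png

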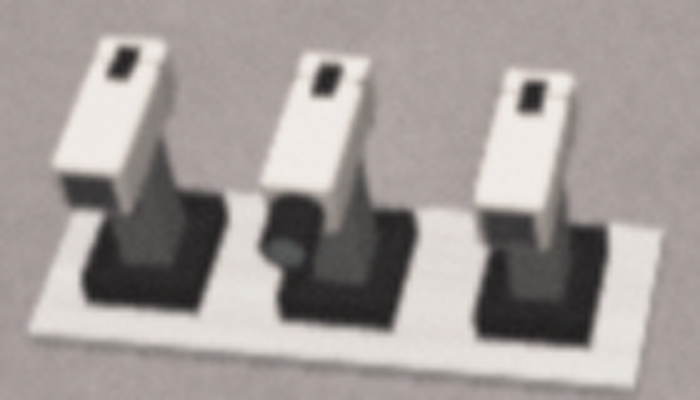

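View pics/s_cam.png

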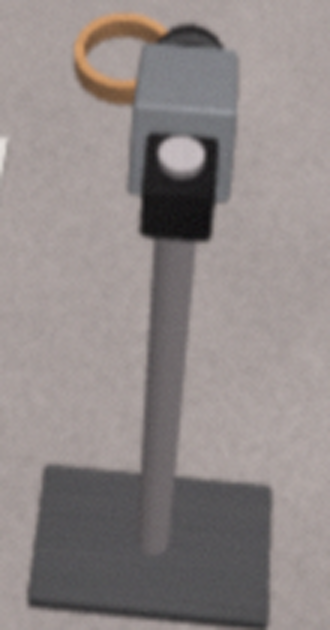

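View pics/s_easel.png

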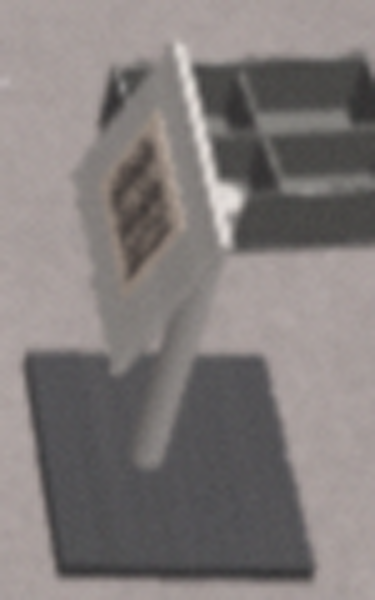

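```bash
cat > fit.py <<'E'
import numpy as np, cv2
from scipy.optimize import least_squares
from workcell import robot
np.set_printoptions(precision=4,suppress=True)
cal={n:robot.calibration(n) for n in("top","scene")}
def proj(n,P):
    K=cal[n]["intrinsics"];T=np.linalg.inv(cal[n]["world_from_camera"])
    c=P@T[:3,:3].T+T[:3,3]; u=c@K.T; return u[:,:2]/u[:,2:]
def full(k,o,p): return (np.array(p)+.5)/k-.5+np.array(o)
def fit(name,obs,x0):
    # obs: list (cam,k,o,[(px,py,X,Y,Z mm)])
    def res(v,lab=False):
        r=[]
        c,s=np.cos(v[2]),np.sin(v[2])
        R=np.array([[c,-s,0],[s,c,0],[0,0,1]])
        for cam,k,o,pts in obs:
            a=np.array(pts,float); W=(a[:,2:]/1000)@R.T+[v[0],v[1],0]
            r.append(proj(cam,W)-full(k,o,a[:,:2]))
        return np.vstack(r) if lab else np.vstack(r).ravel()
    f=least_squares(res,x0,loss="soft_l1")
    print(name,f.x,"yaw deg",np.degrees(f.x[2]));print(res(f.x,True).round(1).tolist())
    for i in range(len(obs)):
        saved=obs; 
    return f.x
E
cat > m.py <<'E'
from fit import *
t=("top",6,(340,245)); s=("scene",5,(160,235))
rack=[(*t,[(70,100,50,150,12),(748,228,50,-150,12),(716,450,-50,-150,12),(30,322,-50,150,12)]),
      (*s,[(32,325,50,-150,12),(637,372,50,150,12),(663,230,-50,150,12)])]
rd=[(*t,[(410,112,47,17,136),(485,118,47,-17,136),(377,318,-37,17,136),(450,330,-37,-17,136),(450,62,72,0,132)]),
    (*s,[(302,52,-37,-17,136),(370,62,-37,17,136),(263,187,47,-17,136),(328,195,47,17,136)])]
fit("rack",rack,[.55,-.2,-.15]); fit("reader",rd,[.55,-.2,-.15])
for o in(0,1): fit("reader1",[rd[o]],[.55,-.2,-.15])
c25,s25=np.cos(np.radians(25)),np.sin(np.radians(25))
L=lambda x,y,z:(x*c25-z*s25,y,360+x*s25+z*c25)
t=("top",5,(270,75)); s=("scene",3,(290,235))
cam=[(*t,[(378,378,180,-80,16),(348,545,80,-80,16),(60,498,80,80,16),(203,90,130,0,430),(150,448,*L(0,0,21)),(103,332,*L(45,26,26)),(215,348,*L(45,-26,26)),(130,125,*L(130,26,26)),(260,147,*L(130,-26,26))]),
     (*s,[(45,467,80,-80,16),(272,487,80,80,16),(268,613,180,80,16),(30,597,180,-80,16),(181,154,130,0,430)])]
fit("cam",cam,[.7,0,-.1])
for o in(0,1): fit("cam1",[cam[o]],[.7,0,-.1])
c,q=np.cos(np.radians(20)),np.sin(np.radians(20))
E_=lambda x,y,z:(x*c+z*q,y,190-x*q+z*c)
t=("top",7,(165,205)); s=("scene",5,(420,215))
ea=[(*t,[(105,180,105,-65,12),(418,205,-15,-65,12),(375,535,-15,65,12),(55,510,105,65,12),(253,270,*E_(0,0,0)),(207,58,*E_(0,-60,45)),(152,415,*E_(0,60,45)),(345,130,*E_(0,-60,-45)),(300,470,*E_(0,60,-45))]),
    (*s,[(25,357,-15,65,12),(265,357,105,65,12),(312,568,105,-65,12),(58,563,-15,-65,12),(144,207,*E_(0,0,0)),(176,45,*E_(0,60,45)),(221,245,*E_(0,-60,45)),(80,178,*E_(0,60,-45)),(118,372,*E_(0,-60,-45))])]
fit("easel",ea,[.5,.3,1.5])
for o in(0,1): fit("easel1",[ea[o]],[.5,.3,1.5])
E
python3 m.py
```

```text
rack [ 0.5216 -0.1734 -0.1731] yaw deg -9.91980990090082
[[-1.0, -0.1], [-0.3, -0.2], [-0.3, 0.9], [-1.2, 0.3], [-1.9, 0.5], [-0.9, 1.9], [-0.3, -1.5]]
reader [ 0.524  -0.1727 -0.1717] yaw deg -9.836684249583303
[[-1.5, -1.0], [0.0, 0.6], [-1.5, -1.1], [0.5, -0.5], [0.2, -1.1], [-0.6, -0.7], [-0.0, -1.6], [-1.6, -0.9], [0.3, -1.2]]
reader1 [ 0.5223 -0.1741 -0.1547] yaw deg -8.866399144819633
[[-1.2, -0.3], [0.3, 1.1], [-0.6, -0.2], [1.4, 0.2], [0.3, -0.5]]
reader1 [ 0.5275 -0.1716 -0.1771] yaw deg -10.148663545221005
[[-0.2, 0.3], [0.5, -0.5], [-1.3, 0.2], [0.6, -0.1]]
cam [ 0.7389  0.0878 -0.1478] yaw deg -8.46609216276995
[[-0.4, -0.8], [-0.1, 0.4], [-1.0, 0.6], [-0.7, -0.4], [-0.8, 0.5], [-1.1, 0.1], [1.6, 0.8], [-0.9, -0.8], [-1.4, -1.3], [-1.5, -1.3], [-1.3, -2.3], [-0.1, 2.2], [-1.5, 1.1], [-0.9, -0.2]]
cam1 [ 0.7389  0.087  -0.1566] yaw deg -8.974134240960662
[[0.4, -0.5], [0.4, 0.7], [-0.5, 0.4], [0.2, -0.3], [-0.4, 0.5], [-0.6, 0.0], [2.0, 0.9], [0.0, -0.8], [-0.5, -1.1]]
cam1 [ 0.7396  0.0913 -0.161 ] yaw deg -9.223904694740574
[[-0.2, -1.7], [-0.1, -1.7], [0.6, 2.9], [-0.8, 0.7], [0.4, -0.1]]
easel [0.6032 0.3227 1.4872] yaw deg 85.20746954748094
[[-1.2, -1.4], [-1.0, -0.6], [-1.6, 0.7], [-1.6, -0.2], [-0.1, -0.8], [-0.1, -0.6], [-0.1, -0.1], [0.1, -0.6], [-0.4, -0.4], [-0.2, -1.5], [-0.1, -0.8], [0.8, 0.2], [-0.0, 0.4], [-1.0, -0.4], [-1.0, -1.2], [-0.4, -0.2], [-2.2, -1.5], [-2.3, 0.4]]
easel1 [0.6021 0.3211 1.4926] yaw deg 85.51934918446815
[[-0.8, -0.8], [-0.6, -0.3], [-0.9, 1.1], [-0.9, 0.4], [0.5, -0.3], [0.4, -0.1], [0.7, 0.4], [0.6, -0.2], [0.3, -0.0]]
easel1 [0.6044 0.3239 1.4836] yaw deg 85.0050001072745
[[0.4, -1.2], [0.6, -0.4], [1.4, 0.8], [0.5, 0.8], [-0.3, -0.0], [-0.2, -0.8], [0.2, 0.3], [-1.5, -1.1], [-1.7, 0.8]]
```

```bash
cat > plan.py <<'E'
import numpy as np
from scipy.spatial.transform import Rotation as R
from workcell import robot
np.set_printoptions(precision=3,suppress=True)
def readerR(yaw,pitch=0):  # nose-up pitch deg
    return R.from_euler("ZY",[yaw,-pitch],degrees=True)
def toolR(rr): # tool x=-reader y, y=-reader x, z=-reader z
    M=rr.as_matrix(); return R.from_matrix(np.c_[-M[:,1],-M[:,0],-M[:,2]])
def plan(p,rt,N):
    s=robot.get_state(); R0=R.from_quat(s["ee_rot"])
    W=(R0.inv()*rt).as_rotvec(); t=R0.inv().apply(np.array(p)-s["tcp_pos"])
    S=sum(R.from_rotvec(W*k/N).as_matrix() for k in range(N)); d=np.linalg.solve(S,t)
    print("t",s["t"],"tcp",s["tcp_pos"],"q",s["qpos"],"w",s["grip_width"],"F",s["force"])
    print("total shift cm",t*100,"turn deg",np.degrees(W)); print("per row",N,d*100,np.degrees(W/N))
    pos=s["tcp_pos"].copy()
    for k in range(N): pos=pos+(R0*R.from_rotvec(W*k/N)).apply(d); 
    mid=s["tcp_pos"]+sum((R0*R.from_rotvec(W*k/N)).apply(d) for k in range(N//2)); print("mid",mid,"end",pos)
E
python3 -c "
from plan import *
plan([.518,-.172,.25],toolR(readerR(-9.8)),20)"
```

```text
t 0.15 tcp [ 0.216 -0.533  0.248] q [ 1.144  0.707 -0.028  1.485  0.022  0.951 -0.075] w 0.08548917710388532 F [-0.168 -0.47   0.97 ]
total shift cm [-22.095 -41.556  -0.187] turn deg [ 0.014  0.046 31.849]
per row 20 [-1.63 -1.74 -0.01] [0.001 0.002 1.592]
mid [ 0.342 -0.331  0.249] end [ 0.518 -0.172  0.25 ]
```

```bash
python3 -m jog '[[-1.63,-1.74,0,0,0,1.6,-1],[-1.63,-1.74,0,0,0,1.6,-1],[-1.63,-1.74,0,0,0,1.6,-1],[-1.63,-1.74,0,0,0,1.6,-1],[-1.63,-1.74,0,0,0,1.6,-1],[-1.63,-1.74,0,0,0,1.6,-1],[-1.63,-1.74,0,0,0,1.6,-1],[-1.63,-1.74,0,0,0,1.6,-1],[-1.63,-1.74,0,0,0,1.6,-1],[-1.63,-1.74,0,0,0,1.6,-1]]' 60
python3 -m jog '[[-1.63,-1.74,0,0,0,1.6,-1],[-1.63,-1.74,0,0,0,1.6,-1],[-1.63,-1.74,0,0,0,1.6,-1],[-1.63,-1.74,0,0,0,1.6,-1],[-1.63,-1.74,0,0,0,1.6,-1],[-1.63,-1.74,0,0,0,1.6,-1],[-1.63,-1.74,0,0,0,1.6,-1],[-1.63,-1.74,0,0,0,1.6,-1],[-1.63,-1.74,0,0,0,1.6,-1],[-1.63,-1.74,0,0,0,1.6,-1]]'
python3 - <<'E'
from plan import *
import cv2
s=robot.get_state(); im=robot.capture("wrist"); cv2.imwrite("pics/w1.png",im)
np.savez("w1.npz",p=s["tcp_pos"],q=s["ee_rot"])
plan([.524,-.173,.117],toolR(readerR(-9.8)),10)
E
```

```text
t: 1.4
tcp_pos: [0.3422, -0.3307, 0.2482]
ee_rot: [0.743, -0.669, -0.0, -0.0]
force: [0.2, -0.5, 0.3]
grip_width: 0.0852
t: 2.65
tcp_pos: [0.5191, -0.1719, 0.2482]
ee_rot: [-0.643, 0.766, 0.0, -0.0]
force: [0.3, -0.7, 0.5]
grip_width: 0.0855
t 2.7 tcp [ 0.521 -0.17   0.248] q [ 0.139  0.678  0.225  1.59  -0.183  0.894 -1.313] w 0.08540606614041524 F [ 1.907  3.679 -0.345]
total shift cm [ 0.313 -0.325 13.088] turn deg [-0.022  0.089 -0.121]
per row 10 [ 0.03  -0.033  1.309] [-0.002  0.009 -0.012]
mid [ 0.523 -0.171  0.182] end [ 0.524 -0.173  0.117]
```

View pics/w1.png

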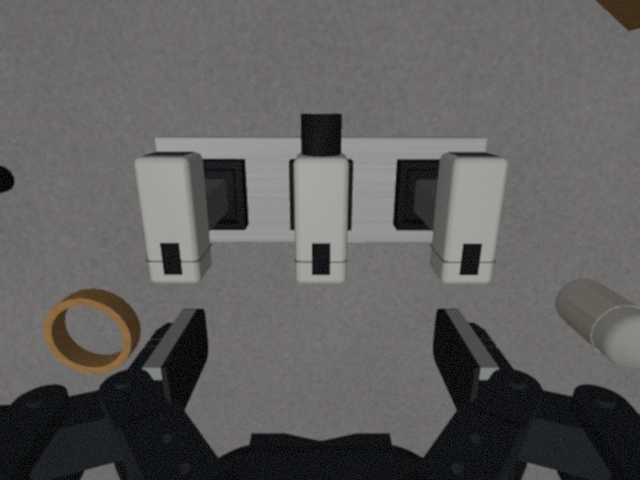

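The wrist view shows the round-nosed reader in the middle, square to the picture: head top spans about columns 296–348, rows 156–280. I'll cross-check its position from this.

```bash
python3 - <<'E'
from plan import *
d=np.load("w1.npz"); c=robot.calibration("wrist"); K=c["intrinsics"];T=c["tool_from_camera"]
Rt=R.from_quat(d["q"]).as_matrix()
for p in (d["p"],):
  print(p)
  pts=[]
  for u,v in [(295,157),(348,157),(296,281),(347,281)]:
    r=Rt@(T[:3,:3]@np.linalg.solve(K,[u,v,1])); o=p+Rt@T[:3,3]
    pts.append(o+r*(.136-o[2])/r[2]); print(pts[-1])
  f=(pts[0]+pts[1])/2; b=(pts[2]+pts[3])/2; a=f-b; yaw=np.degrees(np.arctan2(a[1],a[0]))
  m=(f+b)/2; u=a/np.linalg.norm(a); print("len",np.linalg.norm(a),np.linalg.norm(pts[0]-pts[1]),"yaw",yaw,"origin",m-u*.005)
s=robot.get_state();print(s["tcp_pos"])
E
```

```text
[ 0.519 -0.172  0.248]
[ 0.571 -0.166  0.136]
[ 0.565 -0.197  0.136]
[ 0.491 -0.151  0.136]
[ 0.485 -0.184  0.136]
len 0.08096057002277836 0.031620522232426146 yaw -9.908376157131675 origin [ 0.523 -0.173  0.136]
[ 0.521 -0.17   0.248]
```

```bash
python3 -m jog '[[0.3,-0.2,0,0,0,0,-1],[0,0,1.6,0,0,0,-1],[0,0,1.6,0,0,0,-1],[0,0,1.6,0,0,0,-1],[0,0,1.6,0,0,0,-1],[0,0,1.6,0,0,0,-1],[0,0,0,0,0,0,-1],[0,0,0,0,0,0,-1],[0,0,0,0,0,0,-1],[0,0,0,0,0,0,-1]]'
python3 -c "
from plan import *
plan([.523,-.173,.117],toolR(readerR(-9.8)),10)
import cv2;cv2.imwrite('pics/w2.png',robot.capture('wrist'))"
```

```text
t: 3.95
tcp_pos: [0.5201, -0.1759, 0.1687]
ee_rot: [-0.643, 0.766, -0.0, 0.0]
force: [1.0, -0.3, 0.6]
grip_width: 0.0852
t 3.95 tcp [ 0.52  -0.176  0.169] q [ 0.169  0.786  0.19   1.685 -0.212  0.691 -1.276] w 0.0851654395060439 F [ 0.963 -0.259  0.572]
total shift cm [-0.334 -0.238  5.167] turn deg [-0.028  0.001 -0.153]
per row 10 [-0.033 -0.024  0.517] [-0.003  0.    -0.015]
mid [ 0.522 -0.174  0.143] end [ 0.523 -0.173  0.117]
```

View pics/w2.png

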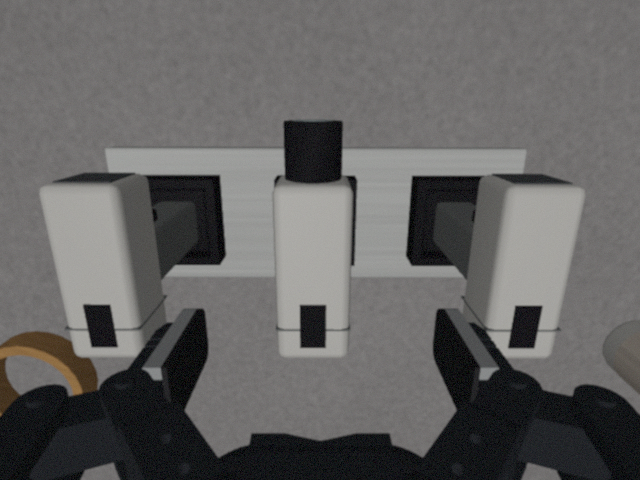

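The reader is 8 px left of the jaw centre, which agrees with the computed −3.3 mm. I'll correct that, go down and grip.

```bash
python3 -m jog '[[-0.33,-0.24,0,0,0,0,-1],[0,0,0,0,0,0,-1],[0,0,1,0,0,0,-1],[0,0,1,0,0,0,-1],[0,0,1,0,0,0,-1],[0,0,1,0,0,0,-1],[0,0,0.6,0,0,0,-1],[0,0,0.57,0,0,0,-1],[0,0,0,0,0,0,-1],[0,0,0,0,0,0,-1]]'
python3 -m jog '[[0,0,0,0,0,0,1],[0,0,0,0,0,0,1],[0,0,0,0,0,0,1],[0,0,0,0,0,0,1],[0,0,0,0,0,0,1],[0,0,0,0,0,0,1],[0,0,0,0,0,0,1],[0,0,0,0,0,0,1],[0,0,0,0,0,0,1],[0,0,0,0,0,0,1]]' 60
python3 -c "
from plan import *
plan([.523,-.173,.117],toolR(readerR(-9.8)),10)
import cv2;cv2.imwrite('pics/w3.png',robot.capture('wrist'))"
```

```text
t: 5.25
tcp_pos: [0.523, -0.1729, 0.1168]
ee_rot: [-0.643, 0.766, -0.0, 0.0]
force: [-0.3, 0.3, 0.1]
grip_width: 0.0851
t: 6.5
tcp_pos: [0.5231, -0.173, 0.1168]
ee_rot: [-0.643, 0.766, -0.0, 0.0]
force: [-0.4, 0.8, 6.3]
grip_width: 0.033
t 6.5 tcp [ 0.523 -0.173  0.117] q [ 0.177  0.868  0.163  1.719 -0.231  0.573 -1.266] w 0.033021863500898384 F [-0.432  0.8    6.344]
total shift cm [ 0.005  0.005 -0.017] turn deg [-0.025  0.005 -0.153]
per row 10 [ 0.001  0.    -0.002] [-0.002  0.001 -0.015]
mid [ 0.523 -0.173  0.117] end [ 0.523 -0.173  0.117]
```

View pics/w3.png

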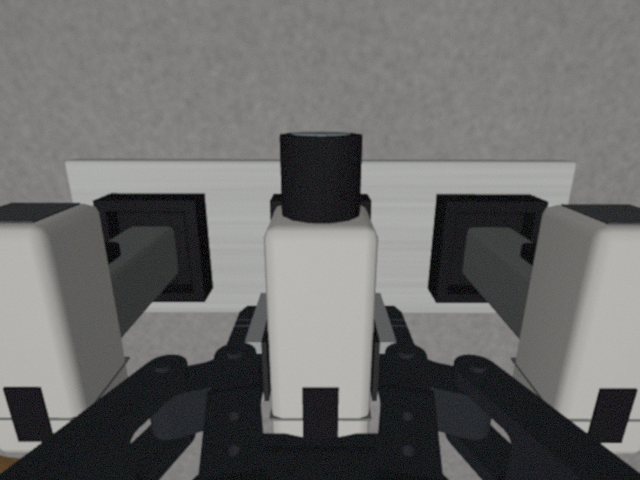

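The grip is good: 33 mm opening, head centred between the pads. Lifting.

```bash
python3 -m jog '[[0,0,-0.5,0,0,0,1],[0,0,-1,0,0,0,1],[0,0,-1.5,0,0,0,1],[0,0,-2,0,0,0,1],[0,0,-2,0,0,0,1],[0,0,-2,0,0,0,1],[0,0,-2,0,0,0,1],[0,0,-2,0,0,0,1],[0,0,-1.5,0,0,0,1],[0,0,-0.5,0,0,0,1]]'
python3 -c "
from plan import *
u=np.array([np.cos(np.radians(85.3)),np.sin(np.radians(85.3)),0])
t=np.array([.603,.3225,.192])-.172*u
print(t)
plan(t-.1*u+[-.05,0,.07],toolR(readerR(85.3)),20)
import cv2;cv2.imwrite('pics/s4.png',robot.capture('scene'))"
```

```text
t: 7.8
tcp_pos: [0.523, -0.173, 0.268]
ee_rot: [-0.643, 0.766, -0.001, 0.0]
force: [-0.5, 0.3, -1.3]
grip_width: 0.0332
[0.589 0.151 0.192]
t 7.8 tcp [ 0.523 -0.173  0.268] q [ 0.139  0.659  0.236  1.55  -0.177  0.952 -1.315] w 0.03316155411288949 F [-0.521  0.276 -1.294]
total shift cm [-22.237   3.121   0.596] turn deg [ -0.065  -0.076 -95.256]
per row 20 [-1.005 -0.765  0.03 ] [-0.003 -0.004 -4.763]
mid [ 0.576 -0.062  0.265] end [0.531 0.051 0.262]
```

View pics/s4.png

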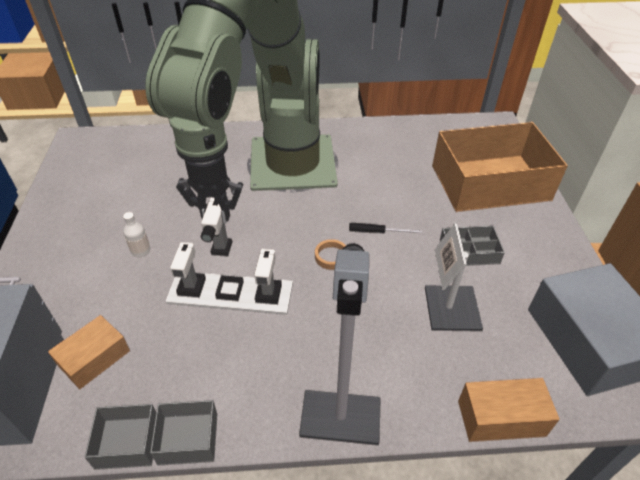

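The reader is lifted clear and both blanks are still standing. Now swinging towards the label standoff.

```bash
python3 -m jog '[[-1,-0.76,0,0,0,-4.76,1],[-1,-0.76,0,0,0,-4.76,1],[-1,-0.76,0,0,0,-4.76,1],[-1,-0.76,0,0,0,-4.76,1],[-1,-0.76,0,0,0,-4.76,1],[-1,-0.76,0,0,0,-4.76,1],[-1,-0.76,0,0,0,-4.76,1],[-1,-0.76,0,0,0,-4.76,1],[-1,-0.76,0,0,0,-4.76,1],[-1,-0.76,0,0,0,-4.76,1]]'
python3 -m jog '[[-1,-0.76,0,0,0,-4.76,1],[-1,-0.76,0,0,0,-4.76,1],[-1,-0.76,0,0,0,-4.76,1],[-1,-0.76,0,0,0,-4.76,1],[-1,-0.76,0,0,0,-4.76,1],[-1,-0.76,0,0,0,-4.76,1],[-1,-0.76,0,0,0,-4.76,1],[-1,-0.76,0,0,0,-4.76,1],[-1,-0.76,0,0,0,-4.76,1],[-1,-0.76,0,0,0,-4.76,1]]'
python3 -c "
from plan import *
plan([.589,.151,.190],toolR(readerR(85.3)),10)
import cv2;cv2.imwrite('pics/s5.png',robot.capture('scene'))"
```

```text
t: 9.1
tcp_pos: [0.5758, -0.0626, 0.2662]
ee_rot: [0.898, -0.44, -0.0, 0.0]
force: [0.4, -0.6, -2.9]
grip_width: 0.0328
t: 10.35
tcp_pos: [0.5301, 0.0505, 0.2663]
ee_rot: [0.999, -0.04, -0.0, 0.0]
force: [-0.1, 0.3, -1.4]
grip_width: 0.0331
t 10.35 tcp [0.53  0.051 0.266] q [-0.028  0.626 -0.233  1.608  0.169  0.928 -0.4  ] w 0.03314768025461034 F [-0.069  0.336 -1.413]
total shift cm [  5.074 -10.486   7.623] turn deg [0.005 0.044 0.108]
per row 10 [ 0.506 -1.049  0.763] [0.    0.004 0.011]
mid [0.56  0.101 0.228] end [0.589 0.151 0.19 ]
```

View pics/s5.png

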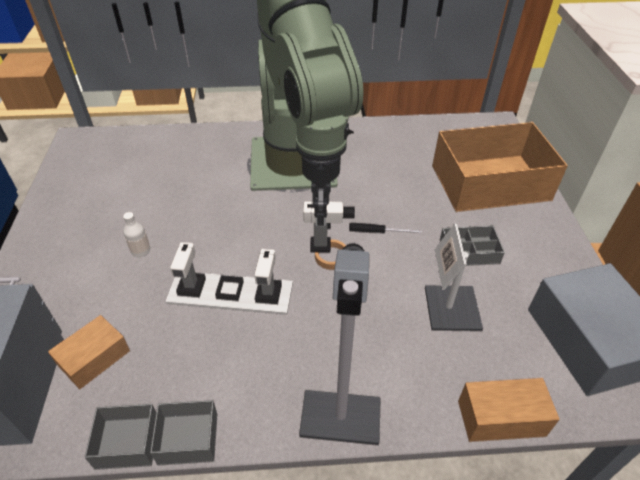

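Moving in to about 100 mm from the label, then checking from the side before holding.

```bash
python3 -m jog '[[0.6,0,0.9,0,0,0,1],[0.9,-0.8,1.2,0,0,0,1],[0.9,-1.3,1.2,0,0,0,1],[0.9,-1.6,1.2,0,0,0,1],[0.7,-1.8,1.2,0,0,0,1],[0.6,-1.8,1.0,0,0,0,1],[0.5,-1.6,0.6,0,0,0,1],[0,-1.1,0.5,0,0,0,1],[0,-0.5,0,0,0,0,1],[0,0,0,0,0,0,1]]'
python3 -c "
from plan import *
import cv2
for n in ('scene','top','wrist'): cv2.imwrite('pics/%s6.png'%n,robot.capture(n))
s=cv2.imread('pics/scene6.png');cv2.imwrite('pics/s6c.png',cv2.resize(s[170:340,310:510],None,fx=4,fy=3.5*4/3.5,interpolation=2)[:600])
s=cv2.imread('pics/top6.png');cv2.imwrite('pics/t6c.png',cv2.resize(s[190:310,150:310],None,fx=5,fy=5,interpolation=2))
plan([.589,.151,.188],toolR(readerR(85.3)),10)"
```

```text
t: 11.65
tcp_pos: [0.5901, 0.1507, 0.189]
ee_rot: [0.999, -0.041, 0.0, -0.0]
force: [0.2, -0.9, -3.2]
grip_width: 0.0335
t 11.8 tcp [0.59  0.15  0.189] q [-0.21   0.832 -0.195  1.426  0.184  0.902 -0.541] w 0.03339523158554474 F [ 0.045  0.387 -1.518]
total shift cm [-0.129 -0.078  0.097] turn deg [ 0.004 -0.024 -0.094]
per row 10 [-0.013 -0.008  0.01 ] [ 0.    -0.002 -0.009]
mid [0.59  0.151 0.188] end [0.589 0.151 0.188]
```

View pics/s6c.png

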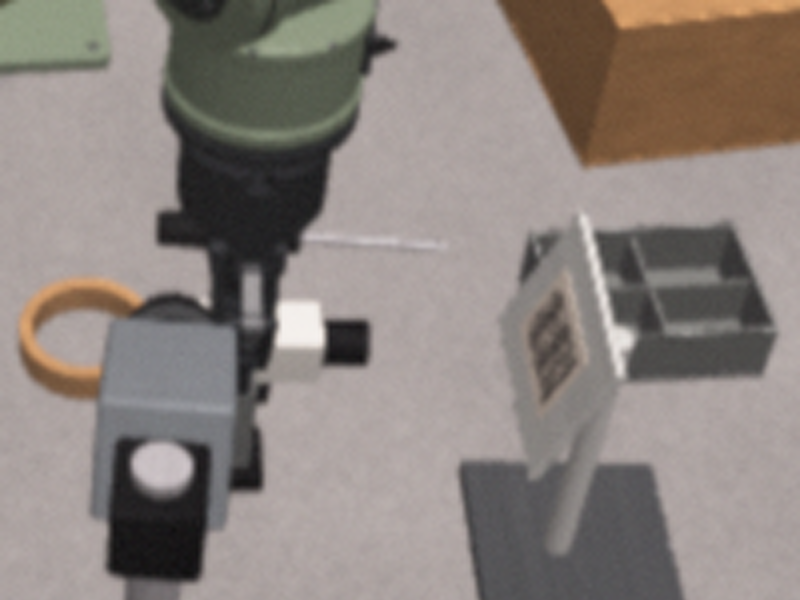

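View pics/t6c.png

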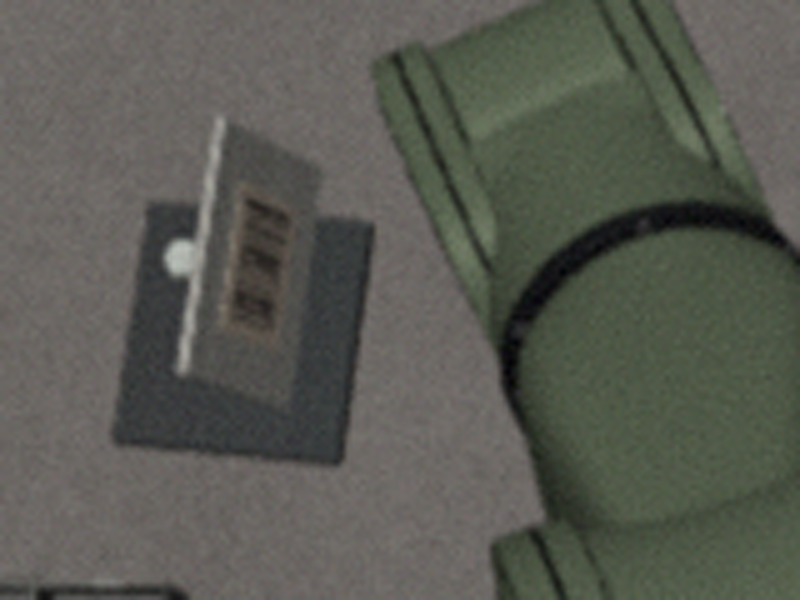

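View pics/wrist6.png

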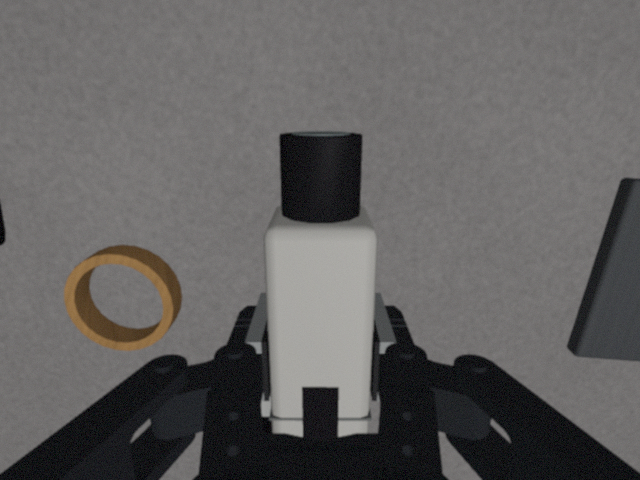

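The reader hasn't shifted in the grip, since the wrist view matches the one at grasp. In the scene the nose tip is at about (402,255) and the label centre at about (448,255). I'll check that against the projection and start the hold with the small correction.

```bash
python3 -m jog '[[-0.1,-0.1,0.1,0,0,0,1],[0,0,0,0,0,0,1],[0,0,0,0,0,0,1],[0,0,0,0,0,0,1],[0,0,0,0,0,0,1],[0,0,0,0,0,0,1],[0,0,0,0,0,0,1],[0,0,0,0,0,0,1],[0,0,0,0,0,0,1],[0,0,0,0,0,0,1]]'
python3 - <<'E'
from plan import *
from fit import proj
s=robot.get_state(); Rt=R.from_quat(s["ee_rot"])
p=s["tcp_pos"]; h=p+Rt.apply([0,0,-.002]); n=h+Rt.apply([0,-.072,0]); 
print(p,n,"label in nose frame approx",np.array([.603,.3225,.19])-n, np.linalg.norm(s["joint_vel"]))
print(proj("scene",np.array([n,[.603,.3225,.19]])))
E
```

```text
t: 13.05
tcp_pos: [0.5892, 0.1518, 0.1876]
ee_rot: [0.999, -0.041, -0.0, -0.0]
force: [-0.6, 0.2, -1.4]
grip_width: 0.0331
[0.5892 0.1518 0.1876] [0.5952 0.2235 0.1896] label in nose frame approx [0.0078 0.099  0.0004] 0.003639979344828691
[[401.4738 255.1686]
 [447.3167 255.5498]]
```

The projection matches the picture, with the label 99 mm ahead and centred within about 1 mm. Holding for the rest of the time.

```bash
for i in 1 2; do :; done; python3 -m jog '[[0,0,0,0,0,0,1],[0,0,0,0,0,0,1],[0,0,0,0,0,0,1],[0,0,0,0,0,0,1],[0,0,0,0,0,0,1],[0,0,0,0,0,0,1],[0,0,0,0,0,0,1],[0,0,0,0,0,0,1],[0,0,0,0,0,0,1],[0,0,0,0,0,0,1]]'
python3 -m jog '[[0,0,0,0,0,0,1],[0,0,0,0,0,0,1],[0,0,0,0,0,0,1],[0,0,0,0,0,0,1],[0,0,0,0,0,0,1],[0,0,0,0,0,0,1],[0,0,0,0,0,0,1],[0,0,0,0,0,0,1],[0,0,0,0,0,0,1],[0,0,0,0,0,0,1]]'
cat > lens.py <<'E'
from plan import *
rr=readerR(-8.8,25); M=rr.as_matrix()
L=np.array([.739,.088,.36]); tcp=L-.1*M[:,0]-.072*M[:,0]-.002*M[:,2]
E
python3 - <<'E'
from lens import *
print(tcp)
# standoff: 80mm back along sight line, first retreat
sb=tcp-.09*M[:,0]; print("standoff",sb)
plan(np.array([.50,.06,.26]),toolR(readerR(85.3)),10)
plan(sb,toolR(rr),20)
E
```

```text
t: 14.3
tcp_pos: [0.5892, 0.1518, 0.1876]
ee_rot: [0.999, -0.041, 0.0, -0.0]
force: [0.2, 0.1, -2.3]
grip_width: 0.0333
t: 15.55
tcp_pos: [0.5892, 0.1518, 0.1876]
ee_rot: [0.999, -0.041, -0.0, -0.0]
force: [1.6, -0.7, -1.8]
grip_width: 0.0334
[0.586 0.112 0.285]
standoff [0.505 0.124 0.247]
t 15.55 tcp [0.589 0.152 0.188] q [-0.212  0.832 -0.195  1.429  0.184  0.898 -0.543] w 0.03343864273535972 F [ 1.55  -0.719 -1.839]
total shift cm [-8.129  9.884 -7.239] turn deg [-0.007  0.005 -0.052]
per row 10 [-0.813  0.988 -0.724] [-0.001  0.    -0.005]
mid [0.545 0.106 0.224] end [0.5  0.06 0.26]
t 15.55 tcp [0.589 0.152 0.188] q [-0.212  0.832 -0.195  1.429  0.184  0.898 -0.543] w 0.03343864273535972 F [ 1.55  -0.719 -1.839]
total shift cm [-8.144  3.444 -5.984] turn deg [19.086 20.494 92.402]
per row 20 [-0.149  0.388 -0.4  ] [0.954 1.025 4.62 ]
mid [0.556 0.122 0.223] end [0.505 0.124 0.247]
```

```bash
python3 -m jog '[[-0.4,0.6,0,0,0,0,1],[-0.9,1,-0.4,0,0,0,1],[-1.1,1,-0.8,0,0,0,1],[-1.3,1,-1,0,0,0,1],[-1.3,0.9,-1,0,0,0,1],[-1.3,0.8,-1,0,0,0,1],[-1.3,0.7,-1,0,0,0,1],[-1.3,0.5,-0.6,0,0,0,1],[-0.8,0.2,-0.3,0,0,0,1],[0,0,0,0,0,0,1]]'
python3 - <<'E'
from lens import *
sb=tcp-.09*M[:,0]; plan(sb,toolR(rr),20)
E
```

```text
t: 16.8
tcp_pos: [0.4868, 0.093, 0.2489]
ee_rot: [0.999, -0.041, 0.0, -0.0]
force: [0.6, -0.5, -1.9]
grip_width: 0.0335
t 16.8 tcp [0.487 0.093 0.249] q [-0.127  0.593 -0.22   1.763  0.171  0.803 -0.512] w 0.03347679933764369 F [ 0.598 -0.487 -1.884]
total shift cm [ 1.573 -3.26   0.14 ] turn deg [19.068 20.481 92.408]
per row 20 [-0.066 -0.189  0.043] [0.953 1.024 4.62 ]
mid [0.489 0.112 0.246] end [0.505 0.124 0.247]
```

```bash
python3 -m jog '[[-0.07,-0.19,0.04,0.95,1.02,4.62,1],[-0.07,-0.19,0.04,0.95,1.02,4.62,1],[-0.07,-0.19,0.04,0.95,1.02,4.62,1],[-0.07,-0.19,0.04,0.95,1.02,4.62,1],[-0.07,-0.19,0.04,0.95,1.02,4.62,1],[-0.07,-0.19,0.04,0.95,1.02,4.62,1],[-0.07,-0.19,0.04,0.95,1.02,4.62,1],[-0.07,-0.19,0.04,0.95,1.02,4.62,1],[-0.07,-0.19,0.04,0.95,1.02,4.62,1],[-0.07,-0.19,0.04,0.95,1.02,4.62,1]]'
python3 -m jog '[[-0.07,-0.19,0.04,0.95,1.02,4.62,1],[-0.07,-0.19,0.04,0.95,1.02,4.62,1],[-0.07,-0.19,0.04,0.95,1.02,4.62,1],[-0.07,-0.19,0.04,0.95,1.02,4.62,1],[-0.07,-0.19,0.04,0.95,1.02,4.62,1],[-0.07,-0.19,0.04,0.95,1.02,4.62,1],[-0.07,-0.19,0.04,0.95,1.02,4.62,1],[-0.07,-0.19,0.04,0.95,1.02,4.62,1],[-0.07,-0.19,0.04,0.95,1.02,4.62,1],[-0.07,-0.19,0.04,0.95,1.02,4.62,1]]'
python3 - <<'E'
from lens import *
import cv2
for n in ('scene','wrist'): cv2.imwrite('pics/%s7.png'%n,robot.capture(n))
plan(tcp,toolR(rr),10)
E
```

```text
t: 18.05
tcp_pos: [0.4894, 0.113, 0.2457]
ee_rot: [0.895, -0.43, 0.09, -0.077]
force: [0.4, 0.1, -3.1]
grip_width: 0.0334
t: 19.3
tcp_pos: [0.5053, 0.1252, 0.2475]
ee_rot: [-0.635, 0.742, -0.164, 0.14]
force: [-0.1, 0.2, -1.5]
grip_width: 0.0334
t 19.4 tcp [0.505 0.126 0.247] q [-0.728  0.578  0.488  2.094 -0.353  0.147 -1.744] w 0.03330510079550966 F [ 0.639 -0.32  -1.759]
total shift cm [ 0.16  -9.038 -0.022] turn deg [ 0.117 -0.007  0.047]
per row 10 [ 0.016 -0.904 -0.001] [ 0.012 -0.001  0.005]
mid [0.545 0.119 0.266] end [0.586 0.112 0.285]
```

View pics/scene7.png

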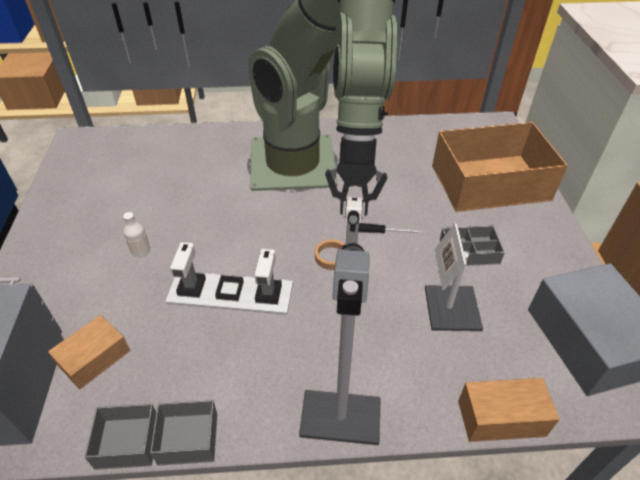

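View pics/wrist7.png

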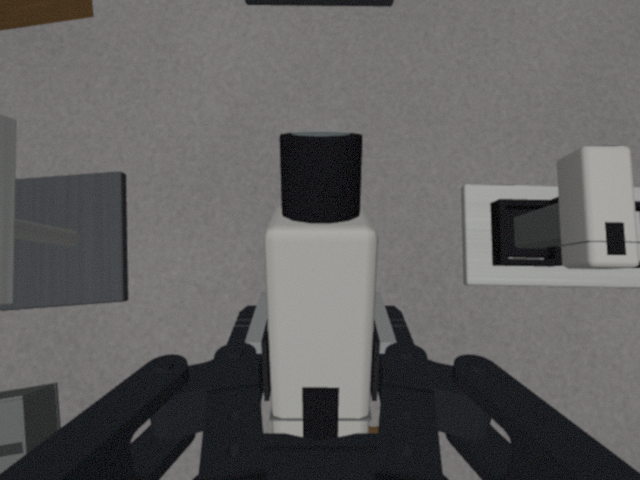

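The pose at standoff is right and the grip is unchanged. Advancing 90 mm along the line of sight.

```bash
python3 -m jog '[[0.16,-0.5,0,0.1,0,0,1],[0,-1,0,0,0,0,1],[0,-1.2,0,0,0,0,1],[0,-1.2,0,0,0,0,1],[0,-1.2,0,0,0,0,1],[0,-1.2,0,0,0,0,1],[0,-1.2,0,0,0,0,1],[0,-1,0,0,0,0,1],[0,-0.5,0,0,0,0,1],[0,0,0,0,0,0,1]]'
python3 - <<'E'
from lens import *
import cv2
for n in ('scene','wrist','top'): cv2.imwrite('pics/%s8.png'%n,robot.capture(n))
s=cv2.imread('pics/scene8.png');cv2.imwrite('pics/s8c.png',cv2.resize(s[150:350,270:430],None,fx=3,fy=3,interpolation=2))
s=cv2.imread('pics/top8.png');cv2.imwrite('pics/t8c.png',cv2.resize(s[75:275,220:380],None,fx=3,fy=3,interpolation=2))
plan(tcp,toolR(rr),10)
E
```

```text
t: 20.65
tcp_pos: [0.5855, 0.1107, 0.2857]
ee_rot: [-0.635, 0.741, -0.164, 0.141]
force: [-1.1, -0.3, -2.1]
grip_width: 0.0332
t 20.8 tcp [0.585 0.111 0.286] q [-0.631  0.609  0.517  1.809 -0.313  0.394 -1.712] w 0.03359417318988233 F [-0.663 -0.184 -2.373]
total shift cm [-0.088 -0.048  0.029] turn deg [0.036 0.006 0.023]
per row 10 [-0.009 -0.005  0.003] [0.004 0.001 0.002]
mid [0.585 0.111 0.286] end [0.586 0.112 0.285]
```

View pics/s8c.png

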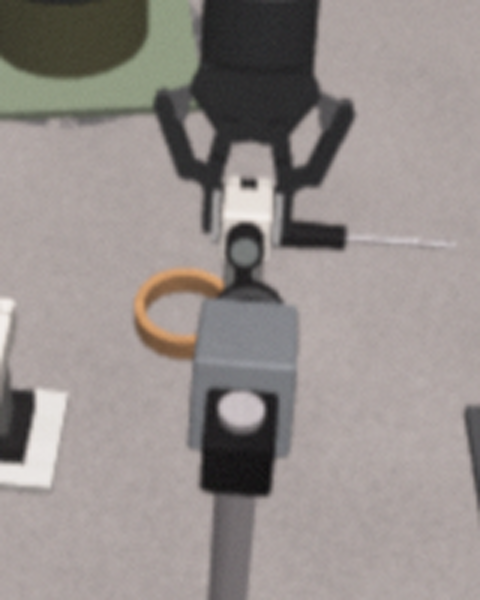

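View pics/t8c.png

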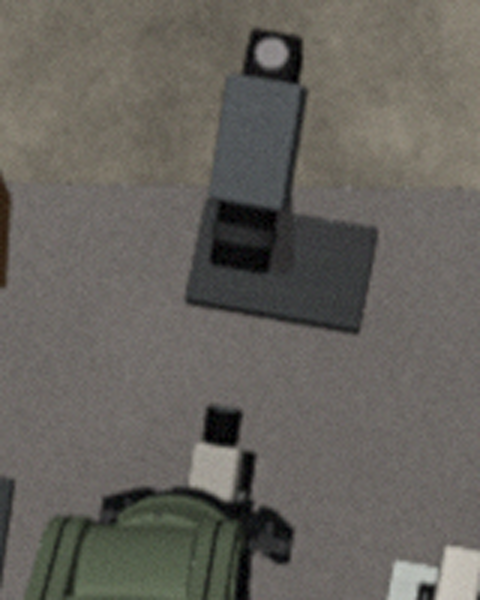

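View pics/wrist8.png

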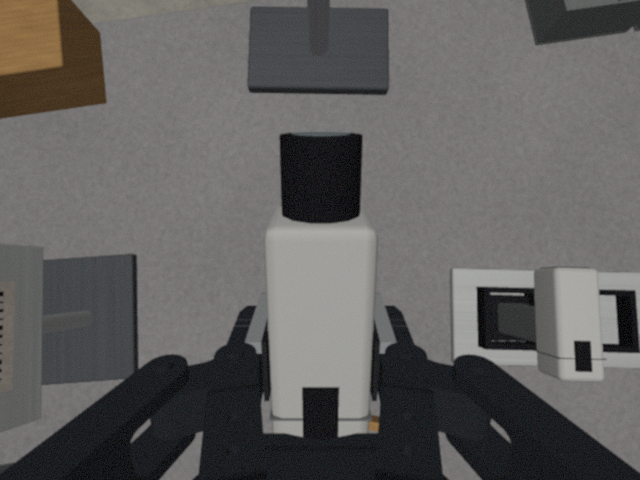

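The top view shows the nose tip at about (294.7,211) and the lens rim at about (300.3,163.5). The wrist view has the stand's foot and post centred at column 318. I'll check the prediction, make the tiny correction and settle.

```bash
python3 -m jog '[[-0.05,-0.05,0,0,0,0,1],[0,0,0,0,0,0,1],[0,0,0,0,0,0,1],[0,0,0,0,0,0,1],[0,0,0,0,0,0,1],[0,0,0,0,0,0,1],[0,0,0,0,0,0,1],[0,0,0,0,0,0,1],[0,0,0,0,0,0,1],[0,0,0,0,0,0,1]]'
python3 - <<'E'
from lens import *
from fit import proj
s=robot.get_state(); Rt=R.from_quat(s["ee_rot"])
n=s["tcp_pos"]+Rt.apply([0,-.072,-.002]); nt=n+Rt.apply([0,0,-.013])
print("nose",n,"in lens frame mm",1000*M.T@(n-L),"angle err",np.degrees((Rt.inv()*toolR(rr)).magnitude()),"vel",np.abs(s["joint_vel"]).max())
print("top: nose rim top, lens rim top",proj("top",np.array([nt,L+M@[0,0,.021]])))
print("scene nose tip",proj("scene",n[None]), "obs",270+243/3,150+252/3)
E
```

```text
t: 22.05
tcp_pos: [0.5859, 0.1112, 0.2859]
ee_rot: [-0.635, 0.741, -0.164, 0.141]
force: [-0.6, 0.0, -2.1]
grip_width: 0.0335
nose [0.6496 0.1014 0.3182] in lens frame mm [-99.6226  -0.4349   0.2952] angle err 0.01500906371810709 vel 0.0014132682697013815
top: nose rim top, lens rim top [[292.5639 211.0007]
 [298.6947 164.63  ]]
scene nose tip [[351.1687 233.5947]] obs 351.0 234.0
```

```bash
python3 -c "
from workcell import robot
print(robot.sign_off()); s=robot.get_state(); print(s['t'],s['tcp_pos'],s['grip_width'])"
```

```text
the job is handed in; nothing more can be done
None
the job is handed in; nothing more can be done
```

I lifted the round-nosed reader (the middle one) out of its nest and held it steady at the label for about 3.7 s. It was still held in front of the lens when I handed the job in, at about 22 s of the 53 s allowed. The sign-off gave no verdict.

- **Label:** the nose was about 99 mm from the label's centre and within about 1 mm sideways and in height, by measured tool pose and my fitted label position.
- **Lens:** the nose tip was at (−99.6, −0.4, 0.3) mm in my fitted lens frame, with an orientation error under 0.1° against that fit. My separate lens-direction estimates agreed to within about 1°.
- **Grip and stillness:** the fingers were 33.5 mm apart on the head, the reader had not shifted in the grip, and the arm was at rest.
- **Blanks:** both were standing in their nests in the last full scene view that showed them, just before the final approach to the lens.
- **Small disagreement:** in the top camera, both the nose and the lens appeared about 2 px (roughly 4 mm) to the right of where my calculation put them. The offset was nearly the same for both, so it largely cancels. The scene camera agreed within half a pixel on the nose tip.

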